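# Clear the latched key of a source selector

## Robot

A 6-joint arm with a two-finger parallel gripper is mounted at the origin on a cart in front of the work surface, level with it; the furniture and walls round the work are solid. World frame = base frame: x ahead of the robot, y to its left, z up, the work surface at z = 0. Lengths are in m, angles in rad, forces in N, time in s.
With the tool pointing down it reaches from about 0.35 to 0.925 m from the base axis. Payload 6.4 kg.
Tool frame: the origin (TCP) lies at the very end of the fingers, on their centre line; the grasp point (between the pads) lies 19 mm behind it; z points along the fingers, y is the line along which they close (so a half turn about z gives the same grasp; the last joint's range is limited). The gripper opens to 94 mm and grips with 3 to 60 N. Pads are 16 mm wide; open, the fingers measure 119 mm over their backs; the gripper's body (75 mm by 177 mm) begins 78 mm behind the grasp point.
Start: joints at [1.079, 0.245, 1.558, -0, 1.339, -0.174], TCP at [0.203, 0.617, 0.205] pointing down, gripper open.
Joint ranges: [-3.13, 3.13], [-1.02, 2.26], [0.13, 2.54], [-0.95, 4.09], [0.21, 2.88], [-2.74, 2.74]. Speed limits (rad/s): [2.57, 2.57, 3.14, 3.14, 3.14, 3.14].

## Interface

Orientations are given as [roll, pitch, yaw] about the fixed x, y, z axes, in that order (R = Rz(yaw) Ry(pitch) Rx(roll)).
In Python, from cell import arm gives the robot as it stands.
- The arm moves only by the tool send_rows, never from a script. Its argument "motion" is a list of rows, each a list of 7 numbers: the shift along the tool's x, y, z each as a share of 0.4 m, from -1 to 1, then the turn, a rotation vector about the tool's x, y, z each as a share of 180 degrees, from -1 to 1, then the finger opening in mm, from 0 to 94. In form: [[tx, ty, tz, rx, ry, rz, fingers], ...]. A call has 1 to 20 rows; each row shifts and turns the commanded pose from where the row before left it, along the tool's axes as they then stand; what a row does not reach is not made up. A row lasts 1/12 s, in which the tool goes at most 41.7 mm and 7.16 degrees, less where a joint would pass 70% of its speed; a pose out of reach is approached as far as the arm can. A call with a number of a shift or a turn outside -1 to 1 is refused whole. A call with a gripper value outside its range is refused whole. The fingers move at their own pace and stop on an object; "force" is the grip in N (left out, the last holds). Time passes only in rows, so rows that do not move let the fingers close. It gives the time, the measured TCP pose, the force, the opening and the grip force at its end, in the units of the state.
- arm.sense(): the state, without advancing time (a new reading comes with each control period).
- arm.camera(name): name is "scene" or "top"; returns (picture, depth): 400x640x3 uint8, blue, green, red; 400x640 float32, m along the optical axis (not along the pixel's ray), 0 where there is no reading.
- arm.camera_params(name): a dict with "fx", "fy", "cx", "cy" (pixels), "extrinsics" (4x4, takes a point from camera to world coordinates). Camera axes: x right, y up, looking along -z (the intrinsics and any distortion apply to the point x, -y, -z); pixel columns grow to the right and rows downward; lengths in m; the calibration is good to about 2 mm. A picture is of the moment at which its call begins. camera_params takes no time and is no camera call.
- arm.close_job(): hands the job in; it is judged then, once.
The state is a dict: "clock": time; "qpos": joint angles; "qvel": joint speeds; "tau": joint torques, N m; "eef_pos": TCP position; "tool_rot": TCP orientation; "contact_force": force on the tool from outside, world axes, zero at the start; "ft_torque": the same for the moment, N m; "opening": finger opening in m; "finger_force": force on a finger pad.
Only numpy, scipy, OpenCV 4.12 (cv2) and the standard library are available. Lean on these libraries where they do the work, as an engineer would, in place of code of your own. Each camera call takes 0.05 s, during which the arm holds its last target. There are 200 camera calls.

## Task

One of the four identical keys on the grey source selector is latched down. Without gripping anything, tap every key lightly with the fingertips in turn from left to right, as seen from the robot, to feel which one it is; then press only that key fully down and let go, so that it springs up level with the others. Do not press any other key in, and leave the things lying around the selector where they are.

Things in the scene. Friction and masses are not known exactly. Their poses are not given: they have to be found in the camera images.
- selector: Grey box fixed to the table, 110 mm deep (its x), 205 wide (y), 70 high, with connectors 14 mm out at the back. Origin: centre of its underside, on the table. x points to its back, away from the robot, y left along the row. Four keys stand in the middle of its flat top (x = 0) at y = +66, +22, -22 and -66 mm.
- unit_a: Fixed black frame, 39 x 37 mm, 3 mm high, round one key; key_a moves in it. The four units are alike and stand in any order along the row, so read its position. Origin: centre of the key, on the selector's top (70 mm above the table); axes as the selector's. The flat key cap, 28 mm (x) by 26 mm (y), is centred here; its top is 18 mm above the origin (88 mm above the table) when up.
- unit_b: Fixed black frame, 39 x 37 mm, 3 mm high, round one key; key_b moves in it. The four units are alike and stand in any order along the row, so read its position. Origin: centre of the key, on the selector's top (70 mm above the table); axes as the selector's. The flat key cap, 28 mm (x) by 26 mm (y), is centred here; its top is 18 mm above the origin (88 mm above the table) when up.
- unit_c: Fixed black frame, 39 x 37 mm, 3 mm high, round one key; key_c moves in it. The four units are alike and stand in any order along the row, so read its position. Origin: centre of the key, on the selector's top (70 mm above the table); axes as the selector's. The flat key cap, 28 mm (x) by 26 mm (y), is centred here; its top is 18 mm above the origin (88 mm above the table) when up.
- unit_d: Fixed black frame, 39 x 37 mm, 3 mm high, round one key; key_d moves in it. The four units are alike and stand in any order along the row, so read its position. Origin: centre of the key, on the selector's top (70 mm above the table); axes as the selector's. The flat key cap, 28 mm (x) by 26 mm (y), is centred here; its top is 18 mm above the origin (88 mm above the table) when up.
- key_a_top (a point): Top centre of the key in unit_a: 18 mm above the unit's origin when up, 6 mm at the bottom stop. A free key springs back; it gives from 1.2 N, then 1 mm per 0.35 N; 8 mm down counts as pressed in. The latched key (any of the four) rests about 13 mm above the origin, is solid up to 3 N, then goes down on the same spring; pressed to 8 mm or lower (6 to 7 N) it unlatches and follows the finger up.
- key_b_top (a point): Top centre of the key in unit_b: 18 mm above the unit's origin when up, 6 mm at the bottom stop. A free key springs back; it gives from 1.2 N, then 1 mm per 0.35 N; 8 mm down counts as pressed in. The latched key (any of the four) rests about 13 mm above the origin, is solid up to 3 N, then goes down on the same spring; pressed to 8 mm or lower (6 to 7 N) it unlatches and follows the finger up.
- key_c_top (a point): Top centre of the key in unit_c: 18 mm above the unit's origin when up, 6 mm at the bottom stop. A free key springs back; it gives from 1.2 N, then 1 mm per 0.35 N; 8 mm down counts as pressed in. The latched key (any of the four) rests about 13 mm above the origin, is solid up to 3 N, then goes down on the same spring; pressed to 8 mm or lower (6 to 7 N) it unlatches and follows the finger up.
- key_d_top (a point): Top centre of the key in unit_d: 18 mm above the unit's origin when up, 6 mm at the bottom stop. A free key springs back; it gives from 1.2 N, then 1 mm per 0.35 N; 8 mm down counts as pressed in. The latched key (any of the four) rests about 13 mm above the origin, is solid up to 3 N, then goes down on the same spring; pressed to 8 mm or lower (6 to 7 N) it unlatches and follows the finger up.
- desk_lamp: Fixed white jointed lamp, an obstacle between the robot's left side and the selector. Origin 0.13 m under the table top. From its clamp (at x = -0.21, y = +0.02 m from the origin) the thin lower arm climbs toward -y to an elbow about x = -0.18, y = -0.25 m from the origin, 0.43 m above the table; the upper arm goes back from there toward +x, +y up to 0.6 m above the table. Pass well above it.
- camera_3: Fixed big black video camera to the left of the selector, an obstacle: body 140 mm high, 140 x 220 mm, with a handle up to 230 mm. Origin: on the table under its near left side; the body's centre is 64 mm along +x and 22 mm along -y of its own axes.
- meter_case: Bystander: small dark blue box with a lid, 62 x 62 x 41 mm, loose, to the right of the selector, toward its back. Origin: centre of its underside.
- blue_cap: Bystander: small blue screw cap, 22 mm across, 14 high, loose, to the right of the selector. Origin: centre of its underside.
- strap_key: Bystander: black flat spanner lying on the table, 105 mm long along its own y, 21 wide, 9 thick, loose, in front of the selector. Origin: centre of its underside.

How it is judged:
By the outcome, as a careful person would: the job done as asked, in the order asked, and still so for the second after the job is handed in, with the robot touching nothing.
It also fails if it takes over 64 s, if anything falls off the work surface, if the arm or the gripper's body presses on something with over 40 N, if the wrist force passes 120 N, or if a joint passes its speed limit or range.

## Working session

There is one attempt and no reset: what is moved stays moved. The work goes in short steps, Python scripts to look and compute and a tool call to move; the robot and the scene stay as the last step left them, time stands still between calls to the robot, and variables do not carry over. Pictures are saved under pics/ and viewed, at most 10 in all, crops included, and the job is handed in when it is done.

Besides the shell and the picture viewer there is one more tool, called after "Call:" as name(argument=value, ...), one argument or row to a line, values as JSON. send_rows: Moves the arm, as the interface text tells. Its arguments: {"type":"object","properties":{"motion":{"type":"array"},"force":{"type":"number"}},"required":["motion"]}

```bash
mkdir -p pics; python3 - <<'E'
from cell import arm
import cv2,numpy as np
for n in("top","scene"):
    im,d=arm.camera(n); cv2.imwrite(f"pics/{n}0.png",im); np.save(f"pics/{n}0.npy",d)
    p=arm.camera_params(n); print(n,p)
s=arm.sense(); print(s)
E
```

```text
top {'fx': 387.5854398234903, 'fy': 387.5854398234903, 'cx': 325.77397834719056, 'cy': 200.26229835454532, 'extrinsics': array([[ 1.83642424e-02,  9.88077498e-01, -1.52858145e-01,
         3.69617752e-01],
       [-9.99829717e-01,  1.84257713e-02, -1.01417719e-03,
        -1.18890300e-01],
       [ 1.81444356e-03,  1.52850740e-01,  9.88247620e-01,
         1.03830628e+00],
       [ 0.00000000e+00,  0.00000000e+00,  0.00000000e+00,
         1.00000000e+00]])}
scene {'fx': 408.21107367093913, 'fy': 408.21107367093913, 'cx': 308.1567740961203, 'cy': 194.54761089679224, 'extrinsics': array([[ 0.48621912,  0.45612517, -0.74534609, -0.40292284],
       [-0.87376445,  0.24279017, -0.42141265, -0.67110763],
       [-0.01125422,  0.8561558 ,  0.51659518,  0.67065094],
       [ 0.        ,  0.        ,  0.        ,  1.        ]])}
{'clock': 0.1, 'qpos': array([ 1.07885966e+00,  2.45745121e-01,  1.55887023e+00, -2.11783150e-05,
        1.33866578e+00, -1.74103411e-01]), 'qvel': array([-1.11601309e-03,  2.55427012e-04, -2.80802509e-03, -1.25382496e-04,
       -4.57062376e-05,  3.22124030e-04]), 'tau': array([ 2.05881042e-04, -4.16910231e+01, -3.15526736e+01,  6.86967582e-02,
        3.10349290e-02, -3.29053341e-05]), 'eef_pos': array([0.20288069, 0.61697319, 0.20446673]), 'tool_rot': array([-3.13992614e+00, -2.72195791e-04,  2.82376406e+00]), 'contact_force': array([ 0.77962139, -0.12651632, -0.04989241]), 'ft_torque': array([-0.03887242,  0.01220661,  0.01773944]), 'finger_force': 0.0, 'opening': 0.09379707231047424}
```

View pics/top0.png

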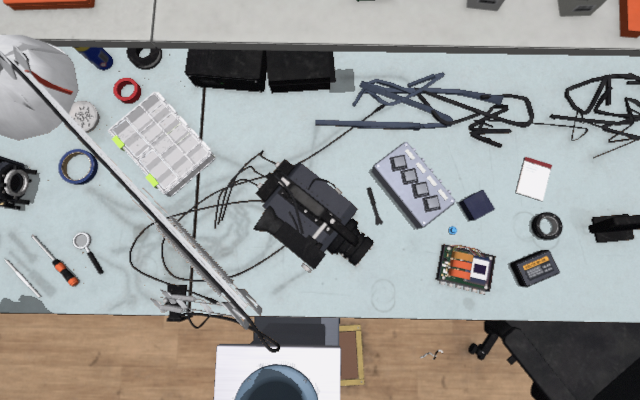

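View pics/scene0.png

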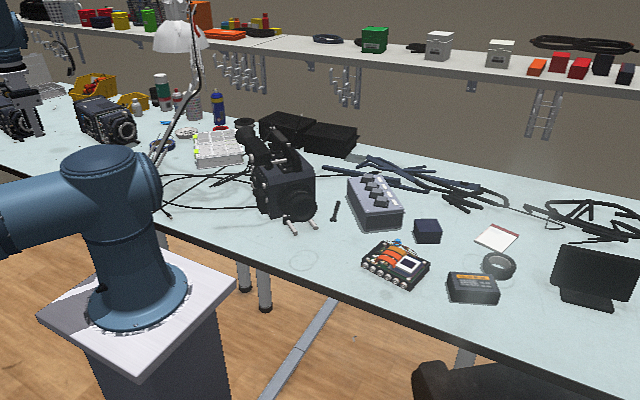

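The selector lies turned at about (373..455, 142..228) in the top view, with keys near (399,162), (409,174), (421,189) and (431,203). The strap key is at (375,205), the cap at (453,230) and the meter case at (477,205). The lamp arm runs from (275,345) to (0,50).

```bash
cat > h.py <<'E'
import numpy as np,cv2
from cell import arm
def ray(n,uv):
    p=arm.camera_params(n);E=p["extrinsics"]
    uv=np.atleast_2d(uv).astype(float)
    d=np.c_[(uv[:,0]-p["cx"])/p["fx"],-(uv[:,1]-p["cy"])/p["fy"],-np.ones(len(uv))]
    return E[:3,3],d@E[:3,:3].T
def onplane(n,uv,z):
    o,d=ray(n,uv); return o+d*((z-o[2])/d[:,2])[:,None]
def cloud(n,D):
    v,u=np.mgrid[:D.shape[0],:D.shape[1]]
    o,d=ray(n,np.c_[u.ravel(),v.ravel()]); return (o+d*D.reshape(-1,1)).reshape(*D.shape,3)
E
python3 - <<'E'
from h import *
im=cv2.imread("pics/top0.png");D=np.load("pics/top0.npy");P=cloud("top",D)
# selector top: depth height 0.06..0.08 in region
Z=P[...,2]
roi=np.zeros(Z.shape,bool);roi[135:235,365:462]=1
m=(roi&(Z>.055)&(Z<.11)).astype(np.uint8)
c=max(cv2.findContours(m,0,1)[0],key=cv2.contourArea)
print(cv2.minAreaRect(c),m.sum())
X=P[m>0];w=X[:,:2].astype(np.float32);print("world rect",cv2.minAreaRect(w))
g=cv2.cvtColor(im,6)
k=((g<95)&(m>0)).astype(np.uint8);n,l,st,ce=cv2.connectedComponentsWithStats(k)
for i in range(1,n):
    if st[i,4]>30: print(ce[i],st[i,4],onplane("top",ce[i],.085),np.median(Z[l==i]))
# lamp points
lm=(Z>.3)&(D>0)
for r in range(40,360,20):
    cs=np.where(lm[r,:330])[0]
    if len(cs): print(r,cs.min(),cs.max(),P[r,cs.min()].round(2),P[r,cs.max()].round(2))
# camera3
cm=np.zeros_like(roi);cm[150:275,240:375]=1
for h in(.1,.16,.2):
    q=P[cm&(Z>h)&(Z<.3)]; print(h,q.min(0).round(3),q.max(0).round(3))
v=np.hstack([cv2.resize(im[125:245,360:470],None,fx=4,fy=4,interpolation=2)])
cv2.imwrite("pics/c1.png",v)
E
```

```text
((413.64019775390625, 183.98434448242188), (80.21165466308594, 43.415523529052734), 51.14662170410156) 3404
world rect ((0.5677875280380249, -0.3416781425476074), (0.2047899216413498, 0.1108844131231308), 38.47221374511719)
[407.74906367 177.70037453] 267 [[ 0.57826142 -0.3227814   0.085     ]] 0.07299896719333065
[397.08333333 196.63333333] 120 [[ 0.52954046 -0.29550927  0.085     ]] 0.06352813788429701
[428.04705882 203.68235294] 85 [[ 0.51320886 -0.372345    0.085     ]] 0.07350401529410466
40 0 329 [0.71 0.42 0.45] [ 0.76 -0.12  0.39]
60 0 70 [0.64 0.35 0.52] [0.72 0.35 0.39]
80 0 76 [0.64 0.39 0.47] [0.68 0.33 0.39]
100 0 73 [0.61 0.4  0.45] [0.64 0.33 0.39]
120 0 73 [0.59 0.41 0.43] [0.57 0.27 0.48]
140 17 92 [0.57 0.42 0.39] [0.54 0.24 0.47]
160 98 111 [0.51 0.21 0.49] [0.52 0.21 0.46]
180 117 130 [0.48 0.18 0.49] [0.49 0.18 0.46]
200 132 154 [0.45 0.17 0.47] [0.46 0.14 0.45]
220 151 174 [0.42 0.14 0.46] [0.43 0.11 0.45]
240 167 194 [0.4  0.12 0.46] [0.4  0.08 0.43]
260 185 212 [0.37 0.09 0.45] [0.37 0.06 0.43]
280 204 233 [0.34 0.06 0.44] [0.34 0.02 0.42]
300 203 254 [0.29 0.11 0.3 ] [ 0.3  -0.01  0.39]
320 227 251 [0.26 0.05 0.34] [ 0.28 -0.01  0.45]
340 260 273 [ 0.26 -0.03  0.47] [ 0.25 -0.04  0.41]
0.1 [ 0.345 -0.229  0.1  ] [0.627 0.052 0.293]
0.16 [ 0.345 -0.194  0.16 ] [0.575 0.035 0.293]
0.2 [ 0.345 -0.185  0.2  ] [0.565 0.035 0.293]
```

View pics/c1.png

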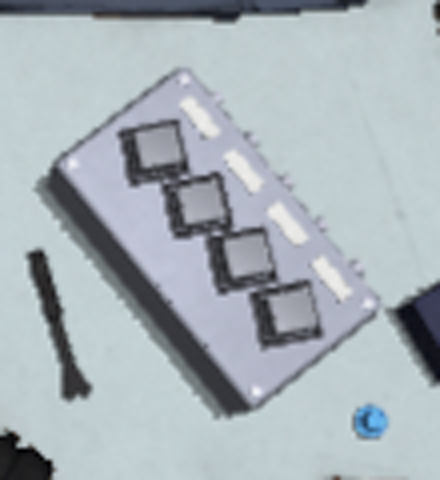

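The crop shows the cap centres at about (400.5,161), (410.8,175), (422,188.5) and (433.3,201.5) in full-picture pixels, and the top's corner screws. First move: straight up, and read the joints for the kinematics.

Call:
send_rows(
  motion=[
    [0,0,-0.1,0,0,0,0],
    [0,0,-0.1,0,0,0,0],
    [0,0,-0.1,0,0,0,0],
    [0,0,-0.1,0,0,0,0],
    [0,0,-0.1,0,0,0,0],
    [0,0,-0.1,0,0,0,0],
    [0,0,-0.1,0,0,0,0],
    [0,0,-0.1,0,0,0,0],
    [0,0,-0.1,0,0,0,0],
    [0,0,-0.1,0,0,0,0],
    [0,0,0,0,0,0,0],
  ],
)

```text
clock: 1.02
eef_pos: [0.203, 0.6171, 0.6151]
tool_rot: [3.127, 0.003, 2.824]
contact_force: [-0.4, -1.8, 1.3]
opening: 0.024
finger_force: 0.0
```

```bash
python3 - <<'E'
from h import *
s=arm.sense();print(s["clock"],s["qpos"].round(3),s["eef_pos"].round(4),s["tool_rot"].round(3),s["contact_force"])
q=s["qpos"];r=lambda p,q:p[0]*np.cos(q[0])+p[1]*np.sin(q[0])
q0=[1.07886,.245745,1.55887]
A=[[np.sin(a[1]),np.sin(a[1]+a[2])] for a in(q0,q)];b=[r([.20288,.61697],q0),r(s["eef_pos"],q)]
L=np.linalg.solve(A,b);print("L2,L3",L)
B=[L[0]*np.cos(a[1])+L[1]*np.cos(a[1]+a[2]) for a in(q0,q)];print("d1-tool",.20447-B[0],s["eef_pos"][2]-B[1])
# keys
caps=np.array([[162,144],[203,200],[248,254],[293,306]])/4+[360,125]-.375
K=onplane("top",caps,.087);print(K.round(4))
scr=np.array([[184,78],[72,163],[370,303],[257,391]])/4+[360,125]-.375
S=onplane("top",scr,.07);print(S.round(4),S.mean(0),K.mean(0))
d=K[0]-K[3];print("row dir deg",np.degrees(np.arctan2(d[1],d[0])),np.linalg.norm(d[:2]))
im,_=arm.camera("scene");cv2.imwrite("pics/s1.png",cv2.resize(im[160:240,330:420],None,fx=6,fy=6,interpolation=2))
E
```

```text
1.0167 [ 1.079  0.253  0.817  0.     2.057 -0.174] [0.203  0.6171 0.6151] [3.127e+00 3.000e-03 2.824e+00] [-0.37205565 -1.83084917  1.32401366]
L2,L3 [2.04743795 0.14549715]
d1-tool -1.7477446318681338 -1.4370924020865914
[[ 0.6215 -0.3037  0.087 ]
 [ 0.5858 -0.3291  0.087 ]
 [ 0.5519 -0.3566  0.087 ]
 [ 0.5196 -0.384   0.087 ]]
[[ 0.6702 -0.3217  0.07  ]
 [ 0.6124 -0.2492  0.07  ]
 [ 0.5251 -0.4374  0.07  ]
 [ 0.4679 -0.3648  0.07  ]] [ 0.56887564 -0.34329449  0.07      ] [ 0.56969227 -0.3433405   0.087     ]
row dir deg 38.20426404273791 0.12972899374332034
```

View pics/s1.png

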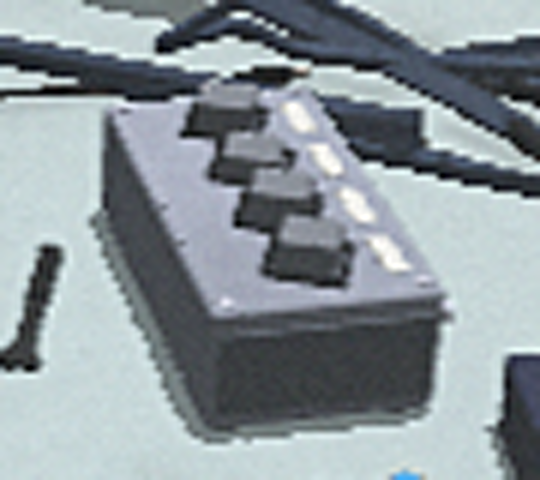

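Call:
send_rows(
  motion=[
    [0,0,-0.1,0,0,0,0],
    [0,0,-0.1,0,0,0,0],
    [-0.057,-0.062,0,0,0,0,0],
    [-0.057,-0.062,0,0,0,0,0],
    [-0.057,-0.062,0,0,0,0,0],
    [-0.057,-0.062,0,0,0,0,0],
    [-0.057,-0.062,0,0,0,0,0],
    [-0.057,-0.062,0,0,0,0,0],
    [-0.057,-0.062,0,0,0,0,0],
    [-0.057,-0.062,0,0,0,0,0],
    [-0.057,-0.062,0,0,0,0,0],
    [-0.057,-0.062,0,0,0,0,0],
    [-0.057,-0.062,0,0,0,0,0],
    [-0.057,-0.062,0,0,0,0,0],
    [-0.057,-0.062,0,0,0,0,0],
    [-0.057,-0.062,0,0,0,0,0],
  ],
)

```text
clock: 2.4
eef_pos: [0.3984, 0.1864, 0.6835]
tool_rot: [-3.14, -0.003, 2.824]
contact_force: [1.1, 0.4, 0.2]
opening: 0.0006
finger_force: 0.0
```

```bash
python3 - <<'E'
from h import *
s=arm.sense();print(s["qpos"].round(3),s["eef_pos"],s["contact_force"])
im,_=arm.camera("scene");cv2.imwrite("pics/s2.png",im)
E
```

```text
[ 0.179 -0.18   1.13   0.     2.195 -1.074] [0.39839856 0.18641728 0.68351879] [1.11021821 0.38745244 0.1896881 ]
```

View pics/s2.png

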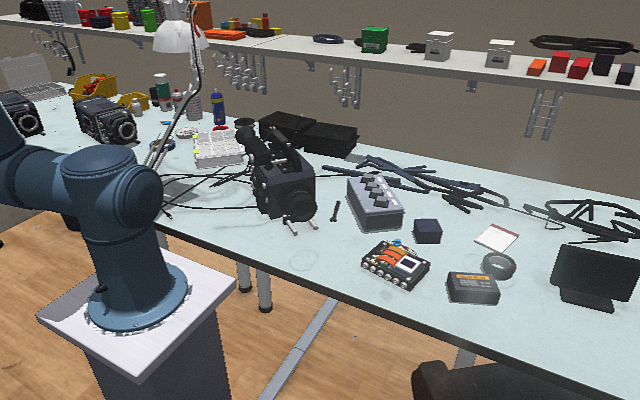

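The arm is above and clear of the lamp at its upper arm (150,170). I continue across.

Call:
send_rows(
  motion=[
    [-0.057,-0.062,0,0,0,0,0],
    [-0.057,-0.062,0,0,0,0,0],
    [-0.057,-0.062,0,0,0,0,0],
    [-0.057,-0.062,0,0,0,0,0],
    [-0.057,-0.062,0,0,0,0,0],
    [-0.057,-0.062,0,0,0,0,0],
    [-0.057,-0.062,0,0,0,0,0],
    [-0.057,-0.062,0,0,0,0,0],
    [-0.057,-0.062,0,0,0,0,0],
    [-0.057,-0.062,0,0,0,0,0],
    [-0.057,-0.062,0,0,0,0,0],
    [-0.057,-0.062,0,0,0,0,0],
    [-0.057,-0.062,0,0,0,0,0],
    [-0.057,-0.062,0,0,0,0,0],
    [-0.057,-0.062,0,0,0,0,0],
    [-0.057,-0.062,0,0,0,0,0],
  ],
)

```text
clock: 3.78
eef_pos: [0.621, -0.3043, 0.6836]
tool_rot: [3.141, -0.003, 2.824]
contact_force: [0.2, -0.7, 0.2]
opening: 0.0006
finger_force: 0.0
```

Call:
send_rows(
  motion=[
    [0,0,0,0,0,0.0381,0],
    [0,0,0,0,0,0.0381,0],
    [0,0,0,0,0,0.0381,0],
    [0,0,0,0,0,0.0381,0],
    [0,0,0,0,0,0.0381,0],
    [0,0,0,0,0,0.0381,0],
    [0,0,0,0,0,0.0381,0],
    [0,0,0,0,0,0.0381,0],
    [0,0,0,0,0,0.0381,0],
    [0,0,0,0,0,0.0381,0],
    [0,0,0,0,0,0.0381,0],
    [0,0,0,0,0,0.0381,0],
    [0,0,0,0,0,0.0381,0],
    [0,0,0,0,0,0.0381,0],
    [0,0,0,0,0,0.0381,0],
    [0,0,0,0,0,0.0381,0],
    [0,0,0,0,0,0.0381,0],
    [0,0,0,0,0,0.0381,0],
    [0,0,0,0,0,0,0],
  ],
)

```text
clock: 5.37
eef_pos: [0.6211, -0.3031, 0.6834]
tool_rot: [-3.138, 0.001, 0.667]
contact_force: [-0.7, -0.1, 0.2]
opening: 0.0005
finger_force: 0.0
```

Call:
send_rows(
  motion=[
    [0,0,0.0875,0,0,0,0],
    [0,0,0.0875,0,0,0,0],
    [0,0,0.0875,0,0,0,0],
    [0,0,0.0875,0,0,0,0],
    [0,0,0.0875,0,0,0,0],
    [0,0,0.0875,0,0,0,0],
    [0,0,0.0875,0,0,0,0],
    [0,0,0.0875,0,0,0,0],
    [0,0,0.0875,0,0,0,0],
    [0,0,0.0875,0,0,0,0],
    [0,0,0.0875,0,0,0,0],
    [0,0,0.0875,0,0,0,0],
    [0,0,0.0875,0,0,0,0],
    [0,0,0.0875,0,0,0,0],
    [0,0,0.06,0,0,0,0],
    [0,0,0.03,0,0,0,0],
    [0,0,0.01,0,0,0,0],
    [0,0,0,0,0,0,0],
    [0,0,0,0,0,0,0],
  ],
)

```text
clock: 6.95
eef_pos: [0.6214, -0.3037, 0.1601]
tool_rot: [3.139, -0.001, 0.67]
contact_force: [-0.5, 0.4, 0.7]
opening: 0.0004
finger_force: 0.0
```

```bash
python3 - <<'E'
from h import *
F=[]
for i in range(4):
    s=arm.sense(); im,_=arm.camera("top"); F.append(s["contact_force"][2])
print(np.round(F,2),s["eef_pos"],s["qpos"].round(3))
cv2.imwrite("pics/t2.png",cv2.resize(im[105:245,340:480],None,fx=4,fy=4,interpolation=2))
E
```

```text
[0.67 0.65 0.33 0.78] [ 0.6216432  -0.3038531   0.16070209] [-0.618  0.376  1.479  0.     1.283  0.283]
```

View pics/t2.png

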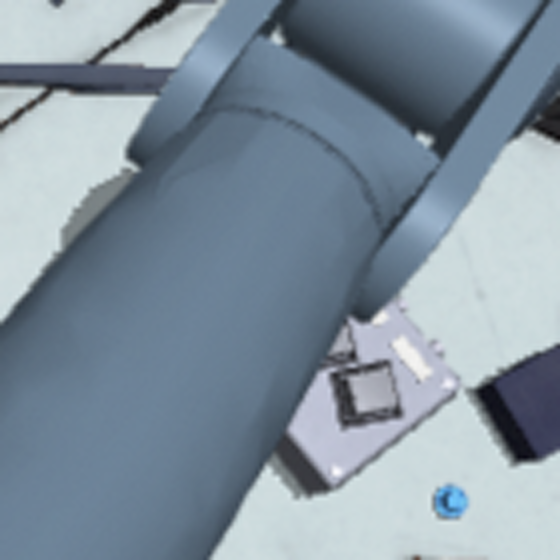

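The forearm hides the first three keys; the fourth at (433,201) is undisturbed, and the pose readings agree with the plan.

Call:
send_rows(
  motion=[
    [0,0,0.05,0,0,0,0],
    [0,0,0.05,0,0,0,0],
    [0,0,0.04,0,0,0,0],
    [0,0,0.02,0,0,0,0],
    [0,0,0.01,0,0,0,0],
    [0,0,0,0,0,0,0],
    [0,0,0,0,0,0,0],
    [0,0,0,0,0,0,0],
  ],
)

```text
clock: 7.82
eef_pos: [0.6214, -0.3037, 0.0919]
tool_rot: [3.139, -0.001, 0.669]
contact_force: [0.3, 0.9, -0.7]
opening: 0.0005
finger_force: 0.0
```

Call:
send_rows(
  motion=[
    [0,0,0.0075,0,0,0,0],
    [0,0,0.005,0,0,0,0],
    [0,0,0,0,0,0,0],
    [0,0,0,0,0,0,0],
  ],
)

```text
clock: 8.15
eef_pos: [0.6211, -0.3035, 0.0859]
tool_rot: [3.14, -0.0, 0.669]
contact_force: [0.3, -0.8, 1.6]
opening: 0.0004
finger_force: 0.9
```

```bash
cat >> h.py <<'E'
def feel(n=8):
    F=[];Z=[];g=[]
    for i in range(n):
        s=arm.sense();F.append(s["contact_force"][2]);Z.append(s["eef_pos"]);g.append(s["finger_force"]);arm.camera("scene")
    print("t",round(s["clock"],2),"Fz",np.mean(F).round(2),"sd",np.std(F).round(2),"pos",np.mean(Z,0).round(4),"ff",np.round(g,2))
E
python3 -c "from h import *;feel()"
```

```text
t 8.5 Fz 1.78 sd 0.5 pos [ 0.6209 -0.3034  0.0857] ff [0.88 0.88 0.89 0.91 0.92 0.94 0.95 0.97]
```

Key 1 gives at 2.3 mm with about 1.8 N: free. On to key 2.

Call:
send_rows(
  motion=[
    [0,0,-0.03,0,0,0,0],
    [0,0,-0.03,0,0,0,0],
    [-0.055,0,0,0,0,0,0],
    [-0.055,0,0,0,0,0,0],
    [0,0,0,0,0,0,0],
    [0,0,0.03,0,0,0,0],
    [0,0,0.02,0,0,0,0],
    [0,0,0,0,0,0,0],
    [0,0,0.005,0,0,0,0],
    [0,0,0.005,0,0,0,0],
    [0,0,0,0,0,0,0],
    [0,0,0,0,0,0,0],
  ],
)

```text
clock: 9.55
eef_pos: [0.5864, -0.3302, 0.0852]
tool_rot: [-3.142, -0.0, 0.67]
contact_force: [-1.0, -0.6, -0.2]
opening: 0.0004
finger_force: 0.0
```

```bash
python3 -c "from h import *;feel()"
```

```text
t 9.9 Fz -0.37 sd 0.44 pos [ 0.5863 -0.3305  0.0855] ff [0. 0. 0. 0. 0. 0. 0. 0.]
```

No contact at 85.5 mm here. I lower 1 mm at a time until it touches.

Call:
send_rows(
  motion=[
    [0,0,0.0025,0,0,0,0],
    [0,0,0.0025,0,0,0,0],
    [0,0,0.0013,0,0,0,0],
    [0,0,0,0,0,0,0],
    [0,0,0,0,0,0,0],
  ],
)

```text
clock: 10.37
eef_pos: [0.5861, -0.3305, 0.0831]
tool_rot: [3.141, 0.0, 0.669]
contact_force: [-1.3, -0.4, 3.0]
opening: 0.0006
finger_force: 1.4
```

```bash
python3 -c "from h import *;feel(5)"
```

```text
t 10.57 Fz 3.1 sd 0.38 pos [ 0.5861 -0.3305  0.083 ] ff [1.36 1.36 1.37 1.38 1.38]
```

Key 2 sits 5 mm low and is solid: latched. Now I tap keys 3 and 4.

Call:
send_rows(
  motion=[
    [0,0,-0.03,0,0,0,0],
    [0,0,-0.0363,0,0,0,0],
    [-0.055,0,0,0,0,0,0],
    [-0.055,0,0,0,0,0,0],
    [0,0,0,0,0,0,0],
    [0,0,0.03,0,0,0,0],
    [0,0,0.02,0,0,0,0],
    [0,0,0,0,0,0,0],
    [0,0,0.005,0,0,0,0],
    [0,0,0.005,0,0,0,0],
    [0,0,0,0,0,0,0],
    [0,0,0,0,0,0,0],
  ],
)

```text
clock: 11.62
eef_pos: [0.5519, -0.3573, 0.0854]
tool_rot: [-3.141, -0.0, 0.67]
contact_force: [0.1, 1.1, 2.6]
opening: 0.0003
finger_force: 1.0
```

```bash
python3 -c "from h import *;feel(5)"
```

```text
t 11.82 Fz 2.07 sd 0.33 pos [ 0.5519 -0.3576  0.0855] ff [0.97 0.95 0.94 0.94 0.94]
```

Call:
send_rows(
  motion=[
    [0,0,-0.03,0,0,0,0],
    [0,0,-0.03,0,0,0,0],
    [-0.055,0,0,0,0,0,0],
    [-0.055,0,0,0,0,0,0],
    [0,0,0,0,0,0,0],
    [0,0,0.03,0,0,0,0],
    [0,0,0.02,0,0,0,0],
    [0,0,0,0,0,0,0],
    [0,0,0.005,0,0,0,0],
    [0,0,0.005,0,0,0,0],
    [0,0,0,0,0,0,0],
    [0,0,0,0,0,0,0],
  ],
)

```text
clock: 12.87
eef_pos: [0.5174, -0.3846, 0.0854]
tool_rot: [-3.141, -0.0, 0.67]
contact_force: [-0.3, 1.2, 1.7]
opening: 0.0004
finger_force: 1.0
```

```bash
python3 -c "from h import *;feel(5)"
```

```text
t 13.07 Fz 2.63 sd 0.74 pos [ 0.5174 -0.3849  0.0855] ff [0.97 0.95 0.94 0.94 0.94]
```

Keys 3 and 4 are free. Back to key 2 to press it down.

Call:
send_rows(
  motion=[
    [0,0,-0.03,0,0,0,0],
    [0,0,-0.03,0,0,0,0],
    [0.055,0,0,0,0,0,0],
    [0.055,0,0,0,0,0,0],
    [0.055,0,0,0,0,0,0],
    [0.055,0,0,0,0,0,0],
    [0,0,0,0,0,0,0],
    [0,0,0.03,0,0,0,0],
    [0,0,0.025,0,0,0,0],
    [0,0,0.005,0,0,0,0],
    [0,0,0,0,0,0,0],
    [0,0,0,0,0,0,0],
  ],
)

```text
clock: 14.12
eef_pos: [0.5853, -0.331, 0.0848]
tool_rot: [-3.141, 0.0, 0.668]
contact_force: [-0.2, 0.7, 0.8]
opening: 0.0004
finger_force: 0.0
```

Call:
send_rows(
  motion=[
    [0,0,0.005,0,0,0,0],
    [0,0,0.005,0,0,0,0],
    [0,0,0.005,0,0,0,0],
    [0,0,0.005,0,0,0,0],
    [0,0,0.0025,0,0,0,0],
    [0,0,0,0,0,0,0],
    [0,0,0,0,0,0,0],
    [0,0,0,0,0,0,0],
  ],
)

```text
clock: 14.78
eef_pos: [0.5861, -0.3312, 0.0772]
tool_rot: [3.141, 0.001, 0.669]
contact_force: [-2.4, -0.6, 4.8]
opening: 0.0003
finger_force: 2.5
```

```bash
python3 -c "from h import *;feel(5)"
```

```text
t 14.98 Fz 5.02 sd 0.17 pos [ 0.5861 -0.3312  0.0772] ff [2.55 2.55 2.55 2.54 2.54]
```

5.0 N at 77.2 mm matches the free spring, so it has unlatched. A little further to the stop, then slowly up.

Call:
send_rows(
  motion=[
    [0,0,0.0025,0,0,0,0],
    [0,0,0,0,0,0,0],
    [0,0,0,0,0,0,0],
    [0,0,-0.005,0,0,0,0],
    [0,0,-0.005,0,0,0,0],
    [0,0,-0.005,0,0,0,0],
    [0,0,-0.005,0,0,0,0],
    [0,0,-0.0025,0,0,0,0],
    [0,0,0,0,0,0,0],
    [0,0,0,0,0,0,0],
  ],
)

```text
clock: 15.87
eef_pos: [0.5864, -0.3305, 0.0843]
tool_rot: [3.141, -0.0, 0.669]
contact_force: [1.3, -1.4, 2.9]
opening: 0.0004
finger_force: 1.2
```

```bash
python3 -c "from h import *;feel(5)"
```

```text
t 16.07 Fz 2.88 sd 0.32 pos [ 0.5864 -0.3305  0.0842] ff [1.16 1.16 1.16 1.16 1.16]
```

It follows the finger up (in contact at 84.2 mm). I retract and check with the scene camera.

Call:
send_rows(
  motion=[
    [0,0,-0.02,0,0,0,0],
    [0,0,-0.06,0,0,0,0],
    [0,0,-0.08,0,0,0,0],
    [0,0,-0.08,0,0,0,0],
    [0,0,-0.08,0,0,0,0],
    [0,0,-0.08,0,0,0,0],
    [0,0,-0.08,0,0,0,0],
    [0,0,-0.08,0,0,0,0],
    [0,0,-0.05,0,0,0,0],
    [0,0,0,0,0,0,0],
    [0,0,0,0,0,0,0],
  ],
)

```text
clock: 17.03
eef_pos: [0.5861, -0.3302, 0.329]
tool_rot: [3.141, -0.0, 0.67]
contact_force: [-0.0, 1.2, -0.7]
opening: -0.0003
finger_force: 0.0
```

```bash
python3 - <<'E'
from h import *
im,_=arm.camera("scene");cv2.imwrite("pics/s3.png",cv2.resize(im[160:260,320:450],None,fx=6,fy=6,interpolation=2))
E
```

```text
(no output)
```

View pics/s3.png

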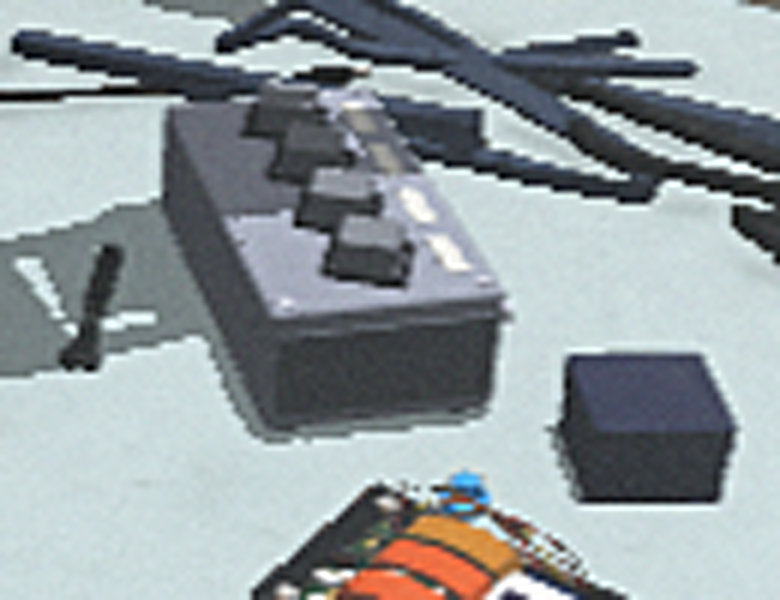

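The second key, at (372,183) in the full picture, now stands level with the others. The strap key, cap and case have not moved. I hand in.

```bash
python3 -c "from cell import arm;print(arm.close_job())"
```

```text
the job is handed in; nothing more can be done
None
```

I tapped all four keys from left to right; the second from the left was latched, so I pressed only that one down and released it, and it now stands level with the others, with the bystanders unmoved.

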